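Unlock the foot pedal and test it to its stop

TASK

Take the red safety lock off the machine's foot pedal: slide it sideways out from under the tread until the wide end of its keyhole comes to the stud, lift it off and lay it flat, tab up, in the blue tray. Then press the pedal all the way down until it rests firmly on its stop, keep it there for a good second without forcing it, and let it come back up. Leave the glue bottle, the jar and the mallet where they are.

Things in the scene. Friction and masses are not known exactly. Their poses are not given: they have to be found in the camera images.
- pedal_base: Fixed green base plate of the foot pedal, 260 (x) x 220 (y) x 12 mm thick, on the bench, with two green hinge cheeks (68 mm high) at its +x end. Origin on its underside below the pedal's centreline, 130 mm from the plate's -x and +x edges; the plate spans -75 to +145 mm in y. Its x axis points from the pedal's toe to its heel hinge.
- pedal: The tread: dark steel plate with ribbed black rubber pad, 185 mm long, 80 wide, 11 thick. Origin on its hinge axis (along y), at (90, 0, 50) mm in the base's frame; axes parallel to the base's when up. It runs from there along -x, when up rising 0.175 rad (10 degrees) to its free toe end. It swings down against a spring and comes back up by itself.
- pedal_press (a point): The place to press: on top of the pad, on the centreline, 165 mm from the hinge axis, 20 mm from the toe end; 86 mm above the bench when up. Moves with the pedal. The spring takes about 7 N here at first, 12 N at the deepest. 20 N here holds the pedal surely on its stop; over 50 N is forcing it.
- lock: Loose safety lock, 0.13 to 0.25 kg: steel plate 50 (x) x 135 (y) x 5 mm, lying flat on the base plate beside and partly under the tread, axes parallel to the base's at the start. Origin on its underside; it spans -65 to +70 mm in y. A red chock 40 (x) x 30 (y) mm, 49 mm high from the underside, stands at y = -50 mm, under the tread; a red finger tab stands at y = +52 mm.
- lock_tab (a point): Middle of the lock's red finger tab, which is 12 mm thick (along the lock's x), 28 mm wide (along its y) and reaches from 5 to 53 mm above the lock's underside; this point lies 33 mm above the underside, at y = +52 mm.
- lock_wide (a point): Centre of the wide end (20 mm hole) of the lock's keyhole, on the plate's underside, at y = -22 mm. The 11 mm narrow slot runs from it along the lock's +y to the stud's place at the start, y = +23 mm. Sliding the lock 45 mm along its own +y brings this point to the stud (within 3 mm) and the chock clear of the tread; then it lifts straight up.
- stud (a point): Top centre of the brass headed stud on the base plate: head 14 mm across and 5 mm thick, 8 mm above the plate on an 8 mm shank; this point lies 25 mm above the bench.
- tray: Fixed open blue tray, 220 x 220 x 30 mm, walls 6 mm, floor 6 mm thick. Origin under its centre.
- glue: White glue bottle, 60 mm across, 150 mm high, standing; origin under its centre. Bystander.
- jar: Amber jar, 68 mm across, 90 mm high, standing; origin under its centre. Bystander.
- mallet: Wooden mallet lying on the bench, 250 mm long; head 55 x 100 x 55 mm. Origin on the bench near the middle of its length. Bystander.
- pedal_hinge (a point): Middle of the pedal's hinge axis. The pedal's travel ends on a rubber-tipped stop screw hidden under the tread, set differently each time (not told): anywhere from 0.09 to 0.22 rad, 14 to 36 mm down at pedal_press, felt as a sharp rise of force (about 7 N a mm). While the lock is in place its red chock blocks the tread before that, after a few mm.
Not all that is in view belongs to the job. Leave any purple or yellow look-alike of the lock alone.

How it is judged:
By the outcome, as a careful person would: the job done as asked, in the order asked, and still so for the second after the job is handed in, with the robot touching nothing.
It also fails if it takes over 61 s, if anything falls off the work surface, if the arm or the gripper's body presses on something with over 40 N, if the wrist force passes 120 N, or if a joint passes its speed limit or range.

ROBOT

A 6-joint arm with a two-finger parallel gripper is mounted at the origin on the work surface. World frame = base frame: x ahead of the robot, y to its left, z up, the work surface at z = 0. Lengths are in m, angles in rad, forces in N, time in s.
With the tool pointing down it reaches from about 0.25 to 0.725 m from the base axis. Payload 9.7 kg.
Tool frame: the origin (TCP) lies midway between the tips of the shut fingers; the grasp point (between the pads) lies 19 mm behind it (hold_point_z is the distance from the TCP to the grasp point, in m); z points along the fingers, y is the line along which they close (so a half turn about z gives the same grasp; the last joint's range is limited). The gripper opens to 85 mm and grips with 20 to 120 N. Pads are 22 mm wide; open, the fingers measure 114 mm over their backs; the gripper's body (76 mm by 85 mm) begins 54 mm behind the grasp point. The pads swing forward as they close: fully open they stand 13 mm farther back than shut.
Start: joints at [-1.317, 0.087, 0.176, 1.66, 0, 1.571], TCP at [0.138, -0.532, 0.2] pointing down, gripper open.
Joint ranges: [-3.13, 3.13], [-0.85, 1.81], [-1.15, 1.24], [-2.2, 2.28], [-1.44, 1.52], [-3.14, 3.14]. Speed limits (rad/s): [2.22, 2.22, 2.57, 3.14, 3.14, 3.14].

INTERFACE

Orientations are given as a unit quaternion [w, x, y, z].
In Python, from station import * gives the robot as it stands. The module is installed in compiled form; this text tells all that it offers.
- The arm moves only by the tool apply_moves, never from a script. Its argument "commands" is a list of rows, each a list of 7 numbers: the turn, a rotation vector about the world's x, y, z in degrees, then the shift along the world's x, y, z in m, then the finger opening in m, from 0 to 0.0854. In form: [[rx, ry, rz, dx, dy, dz, claw], ...]. A call has 1 to 5 rows; each row is the pose to reach, as a shift and turn from the pose commanded when the call began; what a row does not reach only later rows make up. A row lasts 1/10 s, in which the tool goes at most 50 mm and 8.59 degrees, less where a joint would pass 70% of its speed; a pose out of reach is approached as far as the arm can. A call with a gripper value outside its range is refused whole. The fingers move at their own pace and stop on an object; the grip force is fixed at half the most. Time passes only in rows, so rows that repeat a pose let the fingers close. It gives the time, the measured TCP pose, the force and the opening at its end, in the units of the state.
- sense(): the state, without advancing time (a new reading comes with each control period).
- snapshot(name): name is "scene" or "top"; returns (picture, depth): 480x640x3 uint8, red, green, blue; 480x640 float32, m along the optical axis (not along the pixel's ray), 0 where there is no reading.
- get_calibration(name): a dict with "fx", "fy", "cx", "cy" (pixels), "origin" and "orientation" of the camera in the world. Camera axes: x right, y up, looking along -z (the intrinsics and any distortion apply to the point x, -y, -z); pixel columns grow to the right and rows downward; lengths in m; the calibration is good to about 2 mm. A picture is of the moment at which its call begins. get_calibration takes no time and is no camera call.
- sign_off(): hands the job in, once; it reports no verdict.
The state is a dict: "time_s": time; "joint_positions": joint angles; "qvel": joint speeds; "tau": joint torques, N m; "tool_pos": TCP position; "tool_rot": TCP orientation; "force": force on the tool from outside, world axes, zero at the start; "wrist_torque": the same for the moment, N m; "grip_width": opening from 0.0 (shut) to 1.0 (fully open).
Only numpy, scipy, OpenCV 4.12 (cv2) and the standard library are available. Lean on these libraries where they do the work, as an engineer would, in place of code of your own. Each camera call takes 0.05 s, during which the arm holds its last target. There are 200 camera calls.

## Working session

There is one attempt and no reset: what is moved stays moved. The work goes in short steps, Python scripts to look and compute and a tool call to move; the robot and the scene stay as the last step left them, time stands still between calls to the robot, and variables do not carry over. Pictures are saved under pics/ and viewed, on a budget of 10 in all, crops included, one or two more only if the job needs it, and the job is handed in when it is done.

Besides the shell and the picture viewer there is one more tool, called as name(argument=value, ...), one argument or row to a line, values as JSON. apply_moves: Moves the arm, as the interface text tells. Its arguments: {"type":"object","properties":{"commands":{"type":"array"}},"required":["commands"]}

```bash
mkdir -p pics
cat > h.py <<'E'
from station import *
import numpy as np, cv2
from scipy.spatial.transform import Rotation as R
def cam(n):
    c=get_calibration(n); q=c["orientation"]; return c,R.from_quat([q[1],q[2],q[3],q[0]]).as_matrix(),np.array(c["origin"])
def pts(n,u,v,d):
    c,M,o=cam(n); u=np.asarray(u,float);v=np.asarray(v,float)
    P=np.stack([(u-c["cx"])/c["fx"]*d,-(v-c["cy"])/c["fy"]*d,-d*np.ones_like(u)],-1)
    return P@M.T+o
def ray(n,u,v,z):
    c,M,o=cam(n); r=M@np.array([(u-c["cx"])/c["fx"],-(v-c["cy"])/c["fy"],-1]); return o+r*(z-o[2])/r[2]
def cloud(n,d):
    v,u=np.mgrid[:480,:640]; return pts(n,u,v,d)
E
python3 - <<'E'
from h import *
for n in("scene","top"):
    p,d=snapshot(n); cv2.imwrite(f"pics/{n}0.png",p[:,:,::-1]); np.savez(f"pics/{n}0.npz",p=p,d=d); print(get_calibration(n))
print(sense())
E
```

```text
{'fx': 440.65877624176636, 'fy': 440.65877624176636, 'cx': 325.73899753736606, 'cy': 238.89733062578972, 'origin': array([ 1.25365981, -0.410186  ,  0.71731396]), 'orientation': array([0.76438622, 0.36164895, 0.22322515, 0.48486522])}
{'fx': 494.08943677365863, 'fy': 494.08943677365863, 'cx': 313.95296535157775, 'cy': 239.1835871371669, 'origin': array([ 0.50281193, -0.09560802,  1.10040842]), 'orientation': array([ 0.71280356,  0.02744417, -0.02606611, -0.70034168])}
{'time_s': 0.1, 'joint_positions': array([-1.31701711e+00,  8.73982039e-02,  1.75240593e-01,  1.65975630e+00,
       -3.17242477e-05,  1.57084236e+00]), 'qvel': array([-0.00012592,  0.00019229,  0.00096309,  0.00030994, -0.00135017,
        0.00036225]), 'tau': array([-2.27290649e-03, -5.21562874e+01,  4.65651333e+01,  1.59503252e-02,
       -6.55428539e-05, -3.67967459e-06]), 'tool_pos': array([ 0.13802212, -0.5321807 ,  0.19977171]), 'tool_rot': array([-5.52290837e-04,  9.91963066e-01,  1.26526533e-01, -8.64621698e-05]), 'force': array([-2.36583535e-01, -3.77972542e-05, -4.15727713e-01]), 'wrist_torque': array([-0.02661021,  0.02999111, -0.03021969]), 'grip_width': 1.0053927755576961}
```

View pics/scene0.png

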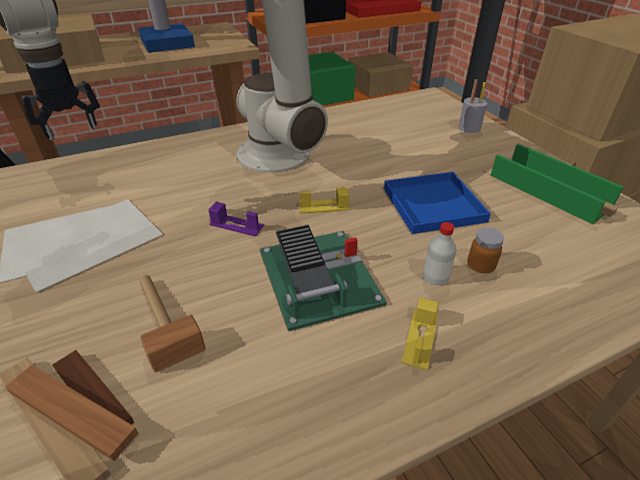

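View pics/top0.png

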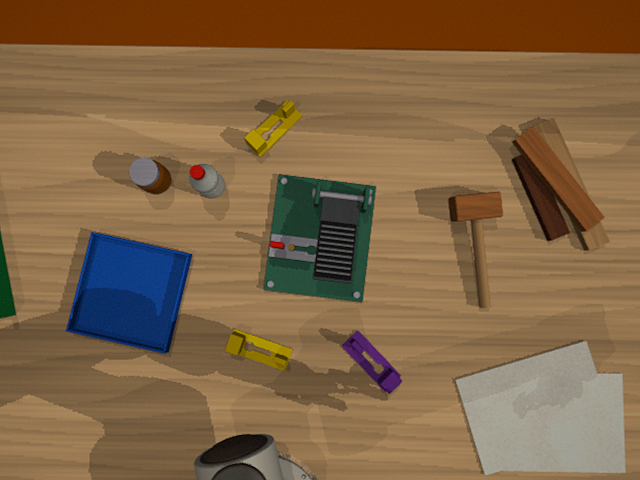

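The red-tabbed lock is the one on the green pedal base: top view (277,245), scene view (351,247). The look-alikes are yellow at top (258,350) and (273,128), and purple at (372,362). Next I measure and take one enlarged crop to confirm.

Run:
```python
from h import *
for n in("top","scene"):
    z=np.load(f"pics/{n}0.npz"); p,d=z["p"],z["d"]; C=cloud(n,d); h=cv2.cvtColor(p,cv2.COLOR_RGB2HSV); H,S,V=[h[...,i].astype(int) for i in range(3)]
    X,Y,Z=C[...,0],C[...,1],C[...,2]; ok=d>0
    near=ok&(X>.3)&(X<.7)&(abs(Y+.1)<.22)
    def rep(nm,m):
        q=C[m]; 
        if len(q)<4: print(n,nm,len(q));return
        r=cv2.minAreaRect(q[:,:2].astype(np.float32)); print(n,nm,len(q),"med",np.median(q,0).round(4),"z",np.percentile(q[:,2],[5,50,95]).round(4),"rect",np.round(r[0],4),np.round(r[1],4),round(r[2],2))
    g=(H>60)&(H<95)&(S>90)&near
    rep("green plate",cv2.morphologyEx((g&(abs(Z-.012)<.008)).astype(np.uint8),cv2.MORPH_OPEN,np.ones((3,3)))>0)
    rd=((H<6)|(H>174))&(S>150)&(V>80)&near
    rep("red",rd); rep("red top",rd&(Z>.055))
    b=(H>105)&(H<125)&(S>130)&ok&(X>.2)&(X<.6)&(Y>.1)&(Y<.55)
    rep("tray",cv2.morphologyEx(b.astype(np.uint8),cv2.MORPH_OPEN,np.ones((3,3)))>0); rep("rim",b&(Z>.024)); rep("floor",b&(Z<.012))
    rep("bottle", ok&(Z>.13)&(Z<.17)&(X>.3)&(X<.8)&(Y>0)&(Y<.3)); rep("jar",ok&(Z>.08)&(Z<.1)&(X>.4)&(X<.8)&(Y>.1)&(Y<.4))
    if n=="top":
        br=(H>10)&(H<28)&(S>80)&near; cr=p[225:275,255:325]
        a=cv2.resize(p[170:310,250:390][:,:,::-1],None,fx=4,fy=4,interpolation=cv2.INTER_CUBIC)
    else:
        b2=cv2.resize(p[220:340,250:400][:,:,::-1],(0,0),fx=4,fy=4,interpolation=cv2.INTER_CUBIC)
cv2.imwrite("pics/c1.png",np.vstack([a[200:430],np.pad(b2[:360,:],((0,0),(0,0),(0,0)))[:, :560]]))
```

```text
top green plate 5516 med [ 0.5655 -0.0733  0.0124] z [0.0091 0.0124 0.0157] rect [ 0.5851 -0.1049] [0.2182 0.2466] 83.95
top red 77 med [ 0.5695 -0.0154  0.0652] z [0.028  0.0652 0.0684] rect [ 0.5707 -0.0134] [0.0274 0.0144] 83.41
top red top 68 med [ 0.5695 -0.0136  0.0655] z [0.0622 0.0655 0.0686] rect [ 0.5691 -0.0134] [0.0262 0.0113] 83.47
top tray 10566 med [0.4604 0.312  0.0074] z [0.0037 0.0074 0.0302] rect [0.4627 0.3076] [0.2213 0.219 ] 78.45
top rim 1170 med [0.4616 0.3029 0.0299] z [0.0251 0.0299 0.0335] rect [0.4628 0.3079] [0.2209 0.219 ] 78.45
top floor 8880 med [0.4613 0.3111 0.0069] z [0.0035 0.0069 0.0102] rect [0.4631 0.3062] [0.2186 0.2177] 78.43
top bottle 182 med [0.7021 0.1382 0.1503] z [0.1407 0.1503 0.1531] rect [0.7032 0.1392] [0.0273 0.0262] 46.19
top jar 853 med [0.7092 0.2565 0.0907] z [0.0847 0.0907 0.098 ] rect [0.708  0.2017] [0.1853 0.0592] 84.56
scene green plate 3160 med [ 0.6257 -0.1256  0.013 ] z [0.0109 0.013  0.0152] rect [ 0.5879 -0.1068] [0.2177 0.2442] 83.98
scene red 208 med [ 0.5773 -0.0165  0.0467] z [0.0228 0.0467 0.0663] rect [ 0.5742 -0.0149] [0.0284 0.0137] 87.2
scene red top 70 med [ 0.576  -0.0168  0.064 ] z [0.0564 0.064  0.0674] rect [ 0.5742 -0.0155] [0.0274 0.0136] 84.14
scene tray 4232 med [0.4696 0.3117 0.0087] z [0.0054 0.0087 0.0308] rect [0.4677 0.3056] [0.2212 0.2248] 78.51
scene rim 705 med [0.5137 0.2974 0.0293] z [0.0245 0.0293 0.0329] rect [0.4673 0.3052] [0.2215 0.2235] 78.03
scene floor 2836 med [0.4645 0.3123 0.0077] z [0.0051 0.0077 0.0104] rect [0.468  0.3054] [0.2211 0.2241] 78.97
scene bottle 175 med [0.7116 0.1329 0.1493] z [0.1313 0.1493 0.1522] rect [0.7083 0.1374] [0.0276 0.0278] 74.25
scene jar 684 med [0.724  0.2433 0.091 ] z [0.082 0.091 0.098] rect [0.7131 0.1991] [0.1844 0.06  ] 85.44
```

View pics/c1.png

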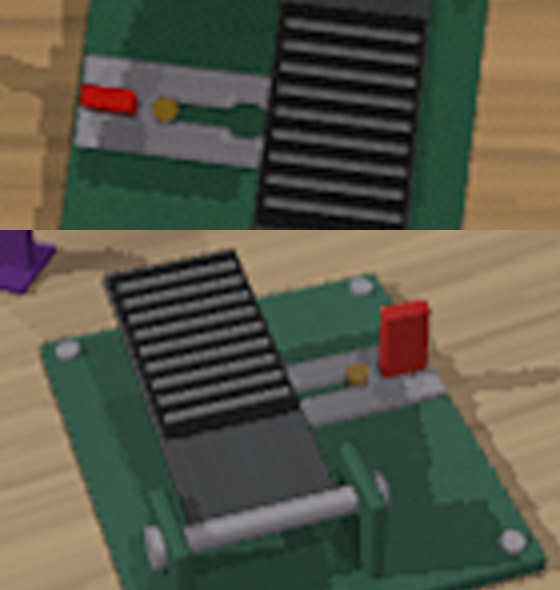

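The crop confirms it: the red tab, with the brass stud beside it in the narrow slot. The pedal base is yawed about -6°. The two views put the tab about 4 mm apart, so I use the mean (0.5715, -0.0145). Moving above it now.

apply_moves(
  commands=[
    [0,0,5,0.029,0.0345,0,0.085],
    [0,0,10,0.058,0.069,0,0.085],
    [0,0,15,0.087,0.1035,0,0.085],
    [0,0,20,0.116,0.138,0,0.085],
    [0,0,25,0.145,0.1725,0,0.085],
  ],
)

```text
time_s: 0.6
tool_pos: [0.2837, -0.3583, 0.2001]
tool_rot: [-0.0, 0.941, 0.34, -0.0]
force: [1.3, -2.0, -0.3]
grip_width: 0.993
```

apply_moves(
  commands=[
    [0,0,5,0.029,0.0345,0,0.085],
    [0,0,10,0.058,0.069,0,0.085],
    [0,0,15,0.087,0.1035,0,0.085],
    [0,0,20,0.116,0.138,0,0.085],
    [0,0,25,0.145,0.1725,0,0.085],
  ],
)

```text
time_s: 1.1
tool_pos: [0.4289, -0.1857, 0.2002]
tool_rot: [-0.0, 0.845, 0.535, -0.0]
force: [0.6, -0.8, 0.6]
grip_width: 0.993
```

apply_moves(
  commands=[
    [0,0,5,0.029,0.0345,-0.01,0.085],
    [0,0,10,0.058,0.069,-0.03,0.085],
    [0,0,15,0.087,0.1035,-0.05,0.085],
    [0,0,19.4,0.116,0.138,-0.07,0.085],
    [0,0,19.4,0.1435,0.1727,-0.08,0.085],
  ],
)

```text
time_s: 1.6
tool_pos: [0.5718, -0.0129, 0.1181]
tool_rot: [-0.001, 0.743, 0.67, -0.001]
force: [0.4, -1.1, 0.3]
grip_width: 0.994
```

Run:
```python
from h import *
ims=[]
for n,(r,c) in {"scene":((130,330),(230,430)),"top":((130,330),(210,410))}.items():
    p,d=snapshot(n); ims.append(cv2.resize(p[r[0]:r[1],c[0]:c[1]][:,:,::-1],(400,400),interpolation=cv2.INTER_CUBIC))
    C,M,o=cam(n)
    for nm,P in (("tcp",sense()["tool_pos"]),("tabtop",np.array([.5715,-.0145,.065]))):
        q=M.T@(P-o); u,v=C["cx"]+C["fx"]*q[0]/-q[2],C["cy"]-C["fy"]*q[1]/-q[2]; print(n,nm,u,v)
        cv2.circle(ims[-1],(int((u-c[0])*2),int((v-r[0])*2)),3,(255,255,0) if nm=="tcp" else (255,0,255),-1)
cv2.imwrite("pics/c2.png",np.hstack(ims))
```

```text
scene tcp 354.5123946798753 221.52586655245565
scene tabtop 350.5777102705328 238.9882369879731
top tcp 272.74817919367854 240.87587439952367
top tabtop 276.5553066644784 243.18734736243337
```

View pics/c2.png

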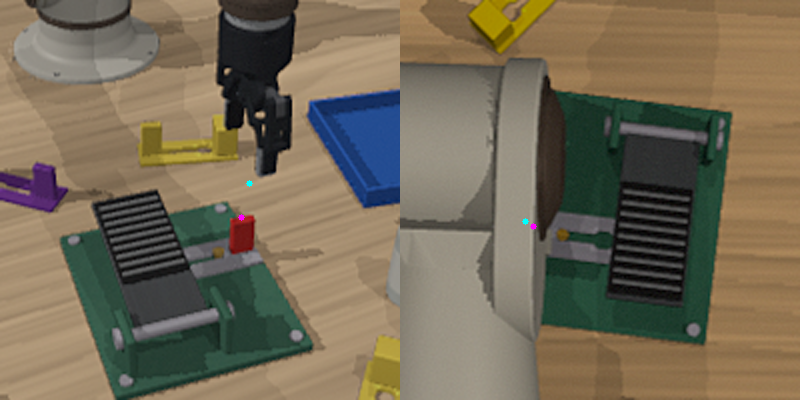

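The scene view shows the fingers straddling the tab along the base's x axis. The fingers look centred on the tab. Descending and closing.

apply_moves(
  commands=[
    [0,0,0,0,0,-0.03,0.085],
    [0,0,0,0,0,-0.06,0.085],
    [0,0,0,0,0,-0.08,0.085],
    [0,0,0,0,0,-0.092,0.085],
    [0,0,0,0,0,-0.092,0.05],
  ],
)

```text
time_s: 2.2
tool_pos: [0.5704, -0.015, 0.0269]
tool_rot: [-0.001, 0.744, 0.669, -0.001]
force: [-1.1, -0.6, 0.5]
grip_width: 0.85
```

apply_moves(
  commands=[
    [0,0,0,0,0,0,0.03],
    [0,0,0,0,0,0,0.03],
    [0,0,0,0,0,0,0.022],
    [0,0,0,0,0,0,0.018],
    [0,0,0,0,0,0,0.018],
  ],
)

```text
time_s: 2.7
tool_pos: [0.5718, -0.0147, 0.0288]
tool_rot: [0.0, 0.743, 0.669, 0.0]
force: [-0.5, 0.5, 0.4]
grip_width: 0.212
```

apply_moves(
  commands=[
    [0,0,0,0,0,0,0.0],
    [0,0,0,0,0,0,0.0],
    [0,0,0,0,0,0,0.0],
    [0,0,0,0,0,0,0.0],
    [0,0,0,0,0,0,0.0],
  ],
)

```text
time_s: 3.2
tool_pos: [0.5715, -0.0146, 0.0287]
tool_rot: [0.0, 0.743, 0.669, 0.0]
force: [-2.8, 0.2, 6.8]
grip_width: 0.122
```

Run:
```python
from h import *
s=sense();print(s["tool_pos"],s["force"],s["wrist_torque"],s["grip_width"])
for n in("top","scene"):
    p,d=snapshot(n);C,M,o=cam(n)
    cv2.imwrite(f"pics/{n}1.png",p[:,:,::-1])
cv2.imwrite("pics/c3.png",cv2.resize(p[170:300,270:430][:,:,::-1],None,fx=4,fy=4,interpolation=cv2.INTER_CUBIC))
```

```text
[ 0.57153819 -0.01463498  0.02872619] [-2.7563084   0.24675313  6.8246633 ] [ 0.02997837  0.59575782 -0.0574614 ] 0.1220774817003662
```

View pics/c3.png

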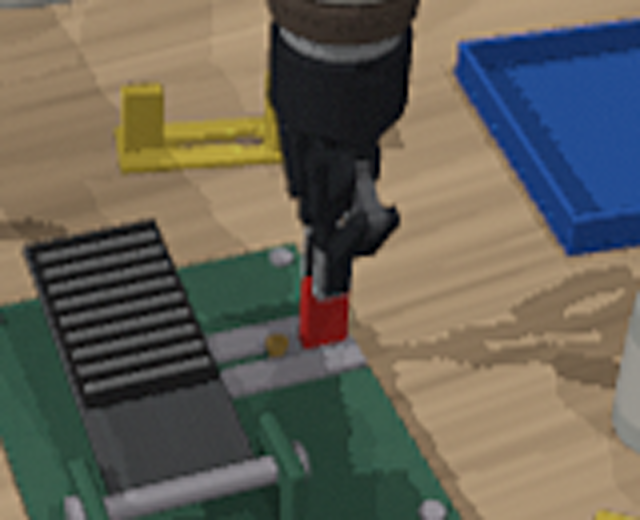

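Gripped: opening about 10 mm, small forces, and the scene crop shows the finger on the tab (325,290) with the stud at (277,345). Sliding along the lock's +y, starting with a partial move to check the forces.

apply_moves(
  commands=[
    [0,0,0,0,0,0.001,0],
    [0,0,0,0.0005,0.005,0.001,0],
    [0,0,0,0.001,0.01,0.001,0],
    [0,0,0,0.0016,0.015,0.001,0],
    [0,0,0,0.0021,0.02,0.001,0],
  ],
)

```text
time_s: 3.8
tool_pos: [0.5737, 0.0059, 0.0292]
tool_rot: [-0.0, 0.743, 0.669, -0.0]
force: [0.7, -0.4, -0.9]
grip_width: 0.112
```

apply_moves(
  commands=[
    [0,0,0,0.0006,0.006,0,0],
    [0,0,0,0.0012,0.012,0,0],
    [0,0,0,0.0019,0.018,0,0],
    [0,0,0,0.0026,0.0247,0,0],
    [0,0,0,0.0026,0.0247,0,0],
  ],
)

```text
time_s: 4.3
tool_pos: [0.5764, 0.031, 0.0294]
tool_rot: [-0.0, 0.743, 0.669, 0.0]
force: [-0.2, 0.6, -1.7]
grip_width: 0.111
```

Run:
```python
from h import *
s=sense();print(s["tool_pos"],s["force"],s["wrist_torque"],s["grip_width"])
p,d=snapshot("scene"); q,_=snapshot("top")
a=cv2.resize(p[200:300,290:390][:,:,::-1],(400,400),interpolation=cv2.INTER_CUBIC)
b=cv2.resize(q[200:300,250:350][:,:,::-1],(400,400),interpolation=cv2.INTER_CUBIC)
cv2.imwrite("pics/c4.png",np.hstack([a,b]))
```

```text
[0.57639016 0.03098116 0.02937386] [-0.15231811  0.59710983 -1.73084393] [ 0.15424781  0.00052836 -0.02490501] 0.11086726561000472
```

View pics/c4.png

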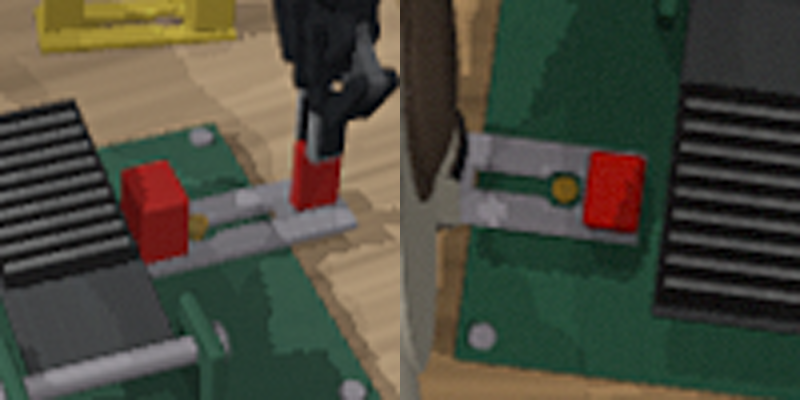

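The chock is clear of the tread, and the stud (565,188 in the right half) sits in the wide hole. Lifting straight up.

apply_moves(
  commands=[
    [0,0,0,0,0,0.004,0],
    [0,0,0,0,0,0.009,0],
    [0,0,0,0,0,0.014,0],
    [0,0,0,0,0,0.02,0],
    [0,0,0,0,0,0.03,0],
  ],
)

```text
time_s: 4.9
tool_pos: [0.5761, 0.0299, 0.0597]
tool_rot: [-0.0, 0.744, 0.669, -0.0]
force: [0.1, -0.7, -2.5]
grip_width: 0.115
```

apply_moves(
  commands=[
    [0,0,0,0,0,0.02,0],
    [0,0,0,0,0,0.04,0],
    [0,0,0,0,0,0.06,0],
    [0,0,0,0,0,0.07,0],
    [0,0,0,0,0,0.07,0],
  ],
)

```text
time_s: 5.4
tool_pos: [0.5771, 0.0301, 0.1312]
tool_rot: [0.001, 0.743, 0.669, 0.001]
force: [0.4, -0.2, -1.7]
grip_width: 0.109
```

Run:
```python
from h import *
s=sense();print(s["tool_pos"],s["force"],s["wrist_torque"],s["grip_width"])
p,d=snapshot("scene"); q,_=snapshot("top")
a=cv2.resize(p[140:300,260:420][:,:,::-1],(400,400),interpolation=cv2.INTER_CUBIC)
b=cv2.resize(q[200:300,230:330][:,:,::-1],(400,400),interpolation=cv2.INTER_CUBIC)
cv2.imwrite("pics/c5.png",np.hstack([a,b]))
```

```text
[0.57713751 0.03005296 0.13121536] [ 0.35235277 -0.18117451 -1.6596619 ] [ 0.11251706 -0.0188097  -0.01486883] 0.10913324635474747
```

View pics/c5.png

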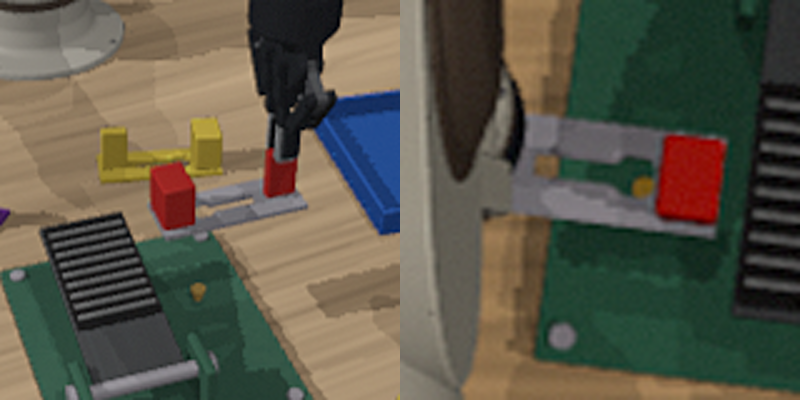

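The lock is off and hangs level, and the stud is bare. Carrying it to the tray: the lock's centre goes to the tray's centre, turned -5.4° to align.

apply_moves(
  commands=[
    [0,0,-0.5,-0.007,0.02,0,0],
    [0,0,-1,-0.017,0.055,0,0],
    [0,0,-1.5,-0.028,0.09,0,0],
    [0,0,-2,-0.039,0.125,0,0],
    [0,0,-2.5,-0.05,0.16,0,0],
  ],
)

```text
time_s: 6.0
tool_pos: [0.5252, 0.191, 0.128]
tool_rot: [-0.0, 0.758, 0.652, -0.001]
force: [-0.2, -1.2, -1.8]
grip_width: 0.116
```

apply_moves(
  commands=[
    [0,0,-0.5,-0.011,0.035,0,0],
    [0,0,-1,-0.022,0.07,0,0],
    [0,0,-1.5,-0.033,0.105,0,0],
    [0,0,-2,-0.044,0.14,0,0],
    [0,0,-2.9,-0.052,0.165,0,0],
  ],
)

```text
time_s: 6.5
tool_pos: [0.4729, 0.3567, 0.1279]
tool_rot: [-0.0, 0.774, 0.633, -0.001]
force: [0.1, 0.3, -1.8]
grip_width: 0.114
```

apply_moves(
  commands=[
    [0,0,0,0,0,-0.01,0],
    [0,0,0,0,0,-0.03,0],
    [0,0,0,0,0,-0.06,0],
    [0,0,0,0,0,-0.08,0],
    [0,0,0,0,0,-0.095,0],
  ],
)

```text
time_s: 7.0
tool_pos: [0.4734, 0.3536, 0.0314]
tool_rot: [0.0, 0.774, 0.633, -0.002]
force: [0.3, 1.1, -1.9]
grip_width: 0.109
```

apply_moves(
  commands=[
    [0,0,0,0,0,-0.003,0],
    [0,0,0,0,0,-0.006,0],
    [0,0,0,0,0,-0.008,0],
    [0,0,0,0,0,-0.0095,0],
    [0,0,0,0,0,-0.0095,0],
  ],
)

```text
time_s: 7.5
tool_pos: [0.4746, 0.3552, 0.0254]
tool_rot: [0.0, 0.774, 0.633, 0.0]
force: [1.0, 0.3, -1.3]
grip_width: 0.11
```

Run:
```python
from h import *
s=sense();print(s["tool_pos"],s["force"],s["wrist_torque"])
p,d=snapshot("scene"); q,_=snapshot("top")
a=cv2.resize(p[120:280,360:520][:,:,::-1],(400,400),interpolation=cv2.INTER_CUBIC)
b=cv2.resize(q[210:370,50:210][:,:,::-1],(400,400),interpolation=cv2.INTER_CUBIC)
cv2.imwrite("pics/c6.png",np.hstack([a,b]))
```

```text
[0.4745825  0.35520531 0.02540321] [ 0.98589757  0.25758183 -1.25142706] [ 0.07647065 -0.02963002  0.00096931]
```

View pics/c6.png

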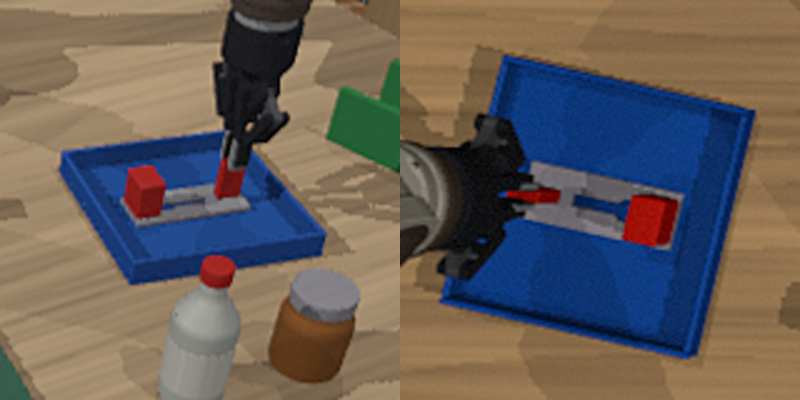

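The lock is well inside the tray and still 2-3 mm above the floor. Lowering until contact.

apply_moves(
  commands=[
    [0,0,0,0,0,-0.001,0],
    [0,0,0,0,0,-0.002,0],
    [0,0,0,0,0,-0.0025,0],
    [0,0,0,0,0,-0.0025,0],
    [0,0,0,0,0,-0.0025,0],
  ],
)

```text
time_s: 8.1
tool_pos: [0.4743, 0.3552, 0.0227]
tool_rot: [-0.0, 0.774, 0.633, 0.0]
force: [-1.4, 0.8, 3.1]
grip_width: 0.115
```

Contact with the floor (z force -1.3 → +3.1 N). Opening gently and rising.

apply_moves(
  commands=[
    [0,0,0,0,0,0,0.014],
    [0,0,0,0,0,0,0.02],
    [0,0,0,0,0,0,0.03],
    [0,0,0,0,0,0,0.04],
    [0,0,0,0,0,0,0.045],
  ],
)

```text
time_s: 8.6
tool_pos: [0.4743, 0.355, 0.0223]
tool_rot: [0.0, 0.774, 0.633, -0.0]
force: [-0.7, -0.2, -0.2]
grip_width: 0.524
```

apply_moves(
  commands=[
    [0,0,0,0,0,0.01,0.045],
    [0,0,0,0,0,0.04,0.045],
    [0,0,0,0,0,0.08,0.045],
    [0,0,0,0,0,0.12,0.045],
    [0,0,0,0,0,0.15,0.03],
  ],
)

```text
time_s: 9.1
tool_pos: [0.4745, 0.3552, 0.1761]
tool_rot: [0.0, 0.774, 0.633, 0.001]
force: [0.7, 0.8, -0.0]
grip_width: 0.372
```

Run:
```python
from h import *
for n in("top","scene"):
    z=np.load(f"pics/{n}0.npz"); p,d=z["p"],z["d"]; C=cloud(n,d); h=cv2.cvtColor(p,cv2.COLOR_RGB2HSV); H,S,V=[h[...,i].astype(int) for i in range(3)]
    X,Y,Z=C[...,0],C[...,1],C[...,2]; near=(d>0)&(X>.4)&(X<.78)&(abs(Y+.11)<.16)
    m=(H>60)&(H<95)&(S>90)&near&(abs(Z-.012)<.008); q=C[cv2.morphologyEx(m.astype(np.uint8),cv2.MORPH_OPEN,np.ones((3,3)))>0]
    r=cv2.minAreaRect(q[:,:2].astype(np.float32)); a=np.radians(r[2]-90); ex=np.array([np.cos(a),np.sin(a)]); ey=np.array([-ex[1],ex[0]])
    o=np.array(r[0])-.035*ey; print(n,r,"origin",o.round(4),"press",(o-.071*ex).round(4))
    t=C[near&(S<80)&(Z>.05)&(Z<.11)]; loc=np.c_[(t[:,:2]-o)@ex,(t[:,:2]-o)@ey,t[:,2]]; loc=loc[(loc[:,0]<.05)&(abs(loc[:,1])<.06)]
    print(np.percentile(loc,[1,99],axis=0).round(4)); k=abs(loc[:,0]+.071)<.01; print("z at press",np.median(loc[k,2]))
p,_=snapshot("scene"); q,_=snapshot("top")
a=cv2.resize(p[120:280,360:520][:,:,::-1],(400,400),interpolation=cv2.INTER_CUBIC)
b=cv2.resize(q[210:370,50:210][:,:,::-1],(400,400),interpolation=cv2.INTER_CUBIC)
cv2.imwrite("pics/c7.png",np.hstack([a,b]))
```

```text
top ((0.5903775691986084, -0.10552643984556198), (0.21794654428958893, 0.2574891448020935), 83.8049087524414) origin [ 0.5866 -0.1403] press [ 0.516  -0.1327]
[[-0.091  -0.0382  0.0602]
 [ 0.0484  0.0393  0.0904]]
z at press 0.0864736043249088
scene ((0.5952548980712891, -0.10727375745773315), (0.2176460325717926, 0.25849729776382446), 83.82823181152344) origin [ 0.5915 -0.1421] press [ 0.5209 -0.1344]
[[-0.0912 -0.0388  0.0607]
 [ 0.0491  0.0387  0.0898]]
z at press 0.08628242939893993
```

View pics/c7.png

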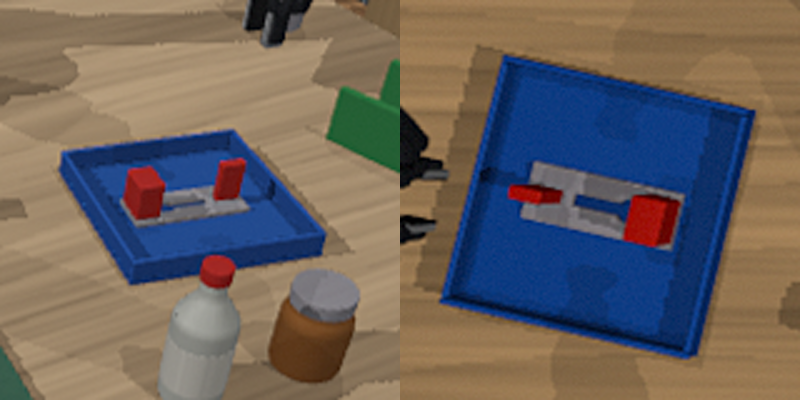

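The lock lies flat in the tray, tab up, and the gripper is clear. The press point is at about (0.5185, -0.1335, 0.086). Moving there with the fingers shut.

apply_moves(
  commands=[
    [0,0,1,0.004,-0.044,0,0],
    [0,0,2,0.008,-0.088,0,0],
    [0,0,3,0.012,-0.132,0,0],
    [0,0,4,0.016,-0.176,0,0],
    [0,0,5,0.02,-0.22,0,0],
  ],
)

```text
time_s: 9.7
tool_pos: [0.4939, 0.1334, 0.1724]
tool_rot: [0.0, 0.745, 0.667, 0.0]
force: [-0.4, 0.2, 0.7]
grip_width: 0.001
```

apply_moves(
  commands=[
    [0,0,0,0.004,-0.045,0,0],
    [0,0,0,0.008,-0.09,0,0],
    [0,0,0,0.012,-0.135,-0.01,0],
    [0,0,0,0.016,-0.18,-0.02,0],
    [0,0,0,0.02,-0.225,-0.03,0],
  ],
)

```text
time_s: 10.2
tool_pos: [0.514, -0.0919, 0.1422]
tool_rot: [0.0, 0.746, 0.666, 0.0]
force: [0.9, -0.8, 0.7]
grip_width: 0.002
```

apply_moves(
  commands=[
    [0,0,0,0.004,-0.0435,-0.02,0],
    [0,0,0,0.004,-0.0435,-0.04,0],
    [0,0,0,0.004,-0.0435,-0.05,0],
    [0,0,0,0.004,-0.0435,-0.05,0],
    [0,0,0,0.004,-0.0435,-0.05,0],
  ],
)

```text
time_s: 10.7
tool_pos: [0.5185, -0.1327, 0.0931]
tool_rot: [0.0, 0.745, 0.667, 0.0]
force: [0.3, -0.1, 0.0]
grip_width: -0.0
```

apply_moves(
  commands=[
    [0,0,0,0,0,-0.006,0],
    [0,0,0,0,0,-0.009,0],
    [0,0,0,-0.0003,0,-0.012,0],
    [0,0,0,-0.0006,0,-0.015,0],
    [0,0,0,-0.001,0,-0.017,0],
  ],
)

```text
time_s: 11.2
tool_pos: [0.5172, -0.1334, 0.0751]
tool_rot: [-0.0, 0.746, 0.666, -0.0]
force: [0.2, -0.2, 0.3]
grip_width: 0.002
```

apply_moves(
  commands=[
    [0,0,0,0,0,-0.001,0],
    [0,0,0,0,0,-0.002,0],
    [0,0,0,0,0,-0.003,0],
  ],
)

```text
time_s: 11.5
tool_pos: [0.5173, -0.1335, 0.0724]
tool_rot: [0.0, 0.746, 0.666, 0.0]
force: [-0.1, 0.2, 0.1]
grip_width: -0.0
```

No contact force although the TCP is 14 mm below the expected pad height, so I look before going on.

Run:
```python
from h import *
s=sense();print(s["tool_pos"],s["force"],s["wrist_torque"],s["tau"].round(2))
p,d=snapshot("scene"); q,_=snapshot("top")
a=cv2.resize(p[190:310,230:350][:,:,::-1],(400,400),interpolation=cv2.INTER_CUBIC)
b=cv2.resize(q[180:340,260:420][:,:,::-1],(400,400),interpolation=cv2.INTER_CUBIC)
cv2.imwrite("pics/c8.png",np.hstack([a,b]))
```

```text
[ 0.51734331 -0.13352721  0.07241314] [-0.05807724  0.17172467  0.06759122] [0.02273691 0.03671184 0.00324382] [ 1.000e-02 -4.934e+01  4.691e+01  5.000e-02  0.000e+00  0.000e+00]
```

View pics/c8.png

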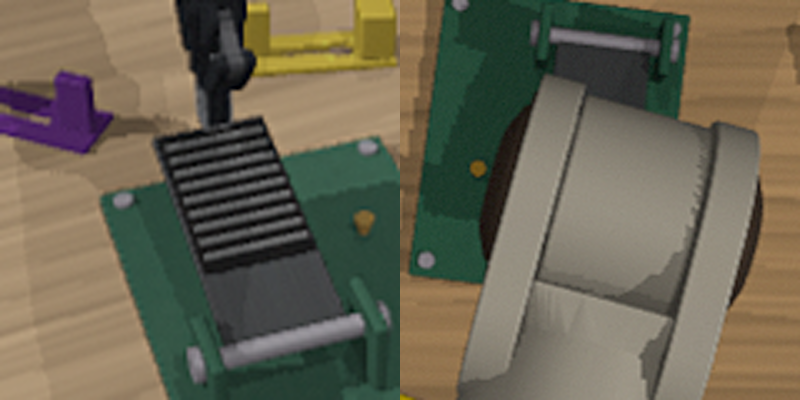

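Run:
```python
from h import *
p,d=snapshot("scene"); C=cloud("scene",d); c,M,o=cam("scene")
def pr(P):
    q=M.T@(np.array(P)-o); return (c["cx"]+c["fx"]*q[0]/-q[2],c["cy"]-c["fy"]*q[1]/-q[2])
t=sense()["tool_pos"]; print("tcp px",pr(t),"press px",pr([.5185,-.1335,.086]), "crop",[(x-o0)/120*400 for x,o0 in zip(pr(t),(230,190))])
org=np.array([.589,-.1412]); a=np.radians(-6.18); ex=np.array([np.cos(a),np.sin(a)]); ey=np.array([-ex[1],ex[0]])
L=np.stack([(C[...,:2]-org)@ex,(C[...,:2]-org)@ey,C[...,2]],-1)
for x in np.arange(-.13,.05,.01):
    k=(abs(L[...,0]-x)<.005)&(abs(L[...,1])<.035)&(L[...,2]>.03)&(d>0)&(L[...,2]<.25)
    if k.sum()>3: print(round(x,3),k.sum(),np.percentile(L[k][:,2],[2,50,98]).round(4),np.median(L[k][:,1]).round(4))
print("tcp local",(t[:2]-org)@ex,(t[:2]-org)@ey)
```

```text
tcp px (np.float64(293.9990153732769), np.float64(236.7386304315031)) press px (np.float64(293.9843635320522), np.float64(232.42810275718588)) crop [np.float64(213.33005124425637), np.float64(155.79543477167704)]
-0.09 28 [0.085  0.0888 0.2033] -0.0164
-0.08 137 [0.0856 0.0891 0.2083] -0.0116
-0.07 144 [0.0841 0.0876 0.2033] -0.0069
-0.06 270 [0.0824 0.1152 0.2406] -0.0052
-0.05 259 [0.0805 0.1831 0.2485] -0.0107
-0.04 284 [0.0791 0.1927 0.2492] -0.0075
-0.03 337 [0.0772 0.2095 0.2487] -0.001
-0.02 160 [0.076  0.0792 0.2052] -0.0009
-0.01 195 [0.0733 0.0774 0.1987] -0.0003
-0.0 122 [0.0717 0.0744 0.0778] -0.0019
0.01 122 [0.0693 0.0727 0.076 ] -0.0
0.02 123 [0.0676 0.0709 0.0739] 0.0002
0.03 161 [0.0628 0.0674 0.0714] -0.0012
0.04 126 [0.0604 0.0637 0.0665] -0.0007
tcp local -0.07210478224411926 -7.392355674089242e-05
```

The finger tips (crop (215,125)) lie above the projected TCP (213,156), so they end roughly 20 mm behind the TCP and still hover just above the pad. Its lateral position is right (local -72, 0 mm). Continuing down slowly on force.

apply_moves(
  commands=[
    [0,0,0,0,0,-0.0015,0],
    [0,0,0,0,0,-0.003,0],
    [0,0,0,0,0,-0.0045,0],
    [0,0,0,0,0,-0.006,0],
  ],
)

```text
time_s: 12.05
tool_pos: [0.5173, -0.1335, 0.0662]
tool_rot: [-0.0, 0.746, 0.666, -0.0]
force: [0.4, -0.0, 0.6]
grip_width: 0.001
```

apply_moves(
  commands=[
    [0,0,0,0,0,-0.0015,0],
    [0,0,0,0,0,-0.003,0],
    [0,0,0,0,0,-0.0045,0],
    [0,0,0,0,0,-0.006,0],
  ],
)

```text
time_s: 12.45
tool_pos: [0.5173, -0.1335, 0.0603]
tool_rot: [-0.0, 0.746, 0.666, -0.0]
force: [0.0, 0.5, 0.6]
grip_width: 0.004
```

Run:
```python
from h import *
p,d=snapshot("scene"); C=cloud("scene",d); p0=np.load("pics/scene0.npz")["p"];d0=np.load("pics/scene0.npz")["d"]
org=np.array([.589,-.1412]); a=np.radians(-6.18); ex=np.array([np.cos(a),np.sin(a)]); ey=np.array([-ex[1],ex[0]])
L=np.stack([(C[...,:2]-org)@ex,(C[...,:2]-org)@ey,C[...,2]],-1)*1000
for r in range(212,250,2): print(r,d[r,294].round(3),d0[r,294].round(3),L[r,294].round(0),p[r,294],p0[r,294])
cv2.imwrite("pics/c9.png",cv2.resize(p[190:290,240:350][:,:,::-1],None,fx=6,fy=6,interpolation=cv2.INTER_CUBIC))
```

```text
212 0.899 1.211 [-16. -12. 184.] [54 56 57] [158 135 105]
214 0.898 1.204 [-12. -13. 182.] [24 26 27] [157 134 106]
216 0.908 1.194 [-18. -12. 173.] [30 31 34] [154 131 103]
218 0.913 1.189 [-19. -12. 167.] [30 32 35] [141 120  94]
220 0.93 1.182 [-30.  -9. 153.] [18 19 20] [139 117  91]
222 0.948 1.171 [-42.  -6. 139.] [15 17 16] [143 122  96]
224 0.97 1.168 [-56.  -3. 122.] [15 17 19] [154 131 103]
226 0.975 1.158 [-57.  -3. 116.] [21 20 24] [168 143 112]
228 0.979 1.014 [-57.  -3. 110.] [18 19 23] [24 29 32]
230 0.984 1.01 [-58.  -3. 103.] [16 17 21] [53 54 55]
232 0.998 1.003 [-66.  -1.  91.] [57 57 59] [64 64 64]
234 1.001 1.001 [-65.  -1.  86.] [41 41 40] [53 53 54]
236 0.994 0.998 [-58.  -4.  87.] [62 62 63] [75 74 75]
238 0.996 0.996 [-56.  -4.  82.] [39 38 39] [50 50 51]
240 0.987 0.987 [-47.  -7.  85.] [70 69 70] [83 84 84]
242 0.986 0.988 [-43.  -8.  82.] [26 25 25] [26 27 27]
244 0.983 0.983 [-39.  -9.  80.] [84 85 85] [93 93 93]
246 0.976 0.98 [-31. -12.  81.] [16 16 15] [13 12 13]
248 0.976 0.972 [-28. -13.  78.] [89 88 89] [94 94 95]
```

View pics/c9.png

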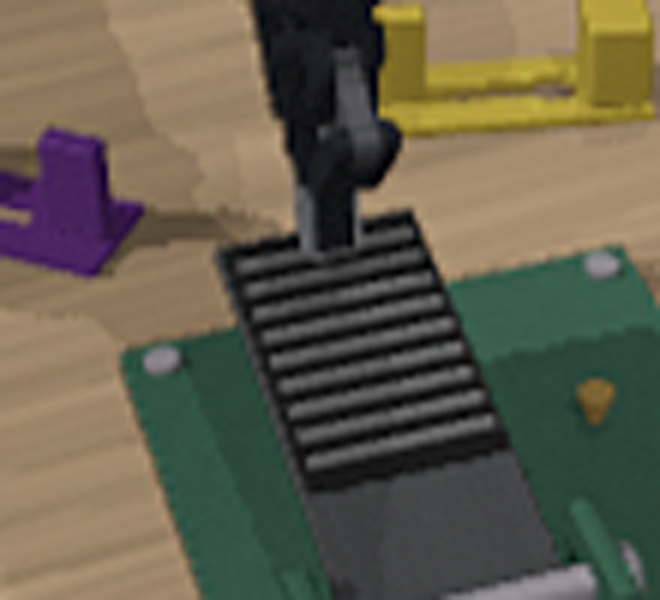

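The tips are over the pad, right spot, but their visible bottom is still near z≈0.10. So the tips are about 35-40 mm above the reported TCP; I trust force and vision over the number. Continuing.

apply_moves(
  commands=[
    [0,0,0,0,0,-0.002,0],
    [0,0,0,0,0,-0.004,0],
    [0,0,0,0,0,-0.006,0],
    [0,0,0,0,0,-0.008,0],
  ],
)

```text
time_s: 12.9
tool_pos: [0.5171, -0.1335, 0.053]
tool_rot: [0.0, 0.746, 0.666, -0.0]
force: [-1.4, 0.7, 8.2]
grip_width: -0.001
```

apply_moves(
  commands=[
    [0,0,0,0,0,-0.0015,0],
    [0,0,0,0,0,-0.003,0],
    [0,0,0,0,0,-0.0045,0],
    [0,0,0,0,0,-0.006,0],
  ],
)

```text
time_s: 13.3
tool_pos: [0.517, -0.1335, 0.0472]
tool_rot: [0.0, 0.746, 0.666, -0.0]
force: [-4.1, 0.5, 9.8]
grip_width: -0.005
```

Spring felt (8 → 10 N). Continuing in small steps and watching for the stop.

apply_moves(
  commands=[
    [0,0,0,-0.0003,0,-0.001,0],
    [0,0,0,-0.0006,0,-0.002,0],
    [0,0,0,-0.0008,0,-0.003,0],
    [0,0,0,-0.001,0,-0.004,0],
  ],
)

```text
time_s: 13.7
tool_pos: [0.5163, -0.1335, 0.0433]
tool_rot: [0.0, 0.746, 0.666, 0.0]
force: [-4.1, 1.0, 9.8]
grip_width: 0.0
```

apply_moves(
  commands=[
    [0,0,0,-0.0002,0,-0.001,0],
    [0,0,0,-0.0004,0,-0.002,0],
    [0,0,0,-0.0005,0,-0.003,0],
  ],
)

```text
time_s: 14.0
tool_pos: [0.5159, -0.1334, 0.0404]
tool_rot: [0.0, 0.746, 0.666, 0.0]
force: [-4.6, 1.2, 9.5]
grip_width: -0.001
```

apply_moves(
  commands=[
    [0,0,0,-0.0002,0,-0.001,0],
    [0,0,0,-0.0004,0,-0.002,0],
  ],
)

```text
time_s: 14.2
tool_pos: [0.5157, -0.1334, 0.0385]
tool_rot: [0.0, 0.746, 0.666, 0.0]
force: [-3.7, 1.4, 9.9]
grip_width: 0.0
```

apply_moves(
  commands=[
    [0,0,0,-0.0003,0,-0.001,0],
    [0,0,0,-0.0006,0,-0.002,0],
  ],
)

```text
time_s: 14.4
tool_pos: [0.5154, -0.1334, 0.0366]
tool_rot: [0.001, 0.746, 0.666, 0.001]
force: [-1.3, 1.5, 10.3]
grip_width: 0.001
```

apply_moves(
  commands=[
    [0,0,0,-0.0003,0,-0.001,0],
    [0,0,0,-0.0006,0,-0.002,0],
  ],
)

```text
time_s: 14.6
tool_pos: [0.5152, -0.1334, 0.0348]
tool_rot: [0.001, 0.746, 0.666, 0.001]
force: [0.1, 2.8, 9.4]
grip_width: -0.003
```

apply_moves(
  commands=[
    [0,0,0,0,0,-0.001,0],
    [0,0,0,-0.0002,0,-0.002,0],
  ],
)

```text
time_s: 14.8
tool_pos: [0.515, -0.1333, 0.0328]
tool_rot: [0.001, 0.746, 0.666, 0.001]
force: [-0.6, 1.6, 10.0]
grip_width: 0.002
```

apply_moves(
  commands=[
    [0,0,0,0,0,-0.001,0],
    [0,0,0,-0.0002,0,-0.002,0],
  ],
)

```text
time_s: 15.0
tool_pos: [0.515, -0.1333, 0.0313]
tool_rot: [0.001, 0.746, 0.666, 0.001]
force: [-3.2, 4.3, 19.9]
grip_width: 0.002
```

apply_moves(
  commands=[
    [0,0,0,-0.0001,0,-0.001,0],
    [0,0,0,-0.0002,0,-0.002,0],
  ],
)

```text
time_s: 15.2
tool_pos: [0.5151, -0.1334, 0.031]
tool_rot: [0.002, 0.746, 0.666, 0.002]
force: [-8.5, 5.2, 32.6]
grip_width: 0.0
```

The stop is reached: sharp rise from 10 to 20 to 33 N. That is above the 20 N hold level and below 50 N. Holding about 1.5 s.

apply_moves(
  commands=[
    [0,0,0,0,0,0,0],
    [0,0,0,0,0,0,0],
    [0,0,0,0,0,0,0],
  ],
)

```text
time_s: 15.5
tool_pos: [0.515, -0.1334, 0.0311]
tool_rot: [0.002, 0.746, 0.666, 0.002]
force: [-6.3, 4.4, 27.2]
grip_width: 0.004
```

apply_moves(
  commands=[
    [0,0,0,0,0,0,0],
    [0,0,0,0,0,0,0],
    [0,0,0,0,0,0,0],
    [0,0,0,0,0,0,0],
    [0,0,0,0,0,0,0],
  ],
)

```text
time_s: 16.0
tool_pos: [0.5151, -0.1334, 0.0311]
tool_rot: [0.002, 0.746, 0.666, 0.002]
force: [-6.1, 4.5, 26.8]
grip_width: -0.001
```

apply_moves(
  commands=[
    [0,0,0,0,0,0,0],
    [0,0,0,0,0,0,0],
    [0,0,0,0,0,0,0],
    [0,0,0,0,0,0,0],
    [0,0,0,0,0,0,0],
  ],
)

```text
time_s: 16.5
tool_pos: [0.5151, -0.1334, 0.0311]
tool_rot: [0.002, 0.746, 0.666, 0.002]
force: [-5.7, 3.7, 26.6]
grip_width: 0.0
```

apply_moves(
  commands=[
    [0,0,0,0,0,0,0],
    [0,0,0,0,0,0,0],
    [0,0,0,0,0,0,0],
  ],
)

```text
time_s: 16.8
tool_pos: [0.5151, -0.1334, 0.0311]
tool_rot: [0.002, 0.746, 0.666, 0.002]
force: [-6.1, 4.5, 27.4]
grip_width: -0.003
```

Held steadily at 27 N for 1.6 s. Letting it come up under control, then withdrawing.

apply_moves(
  commands=[
    [0,0,0,0.0005,0,0.005,0],
    [0,0,0,0.001,0,0.01,0],
    [0,0,0,0.002,0,0.016,0],
    [0,0,0,0.0025,0,0.022,0],
    [0,0,0,0.003,0,0.028,0],
  ],
)

```text
time_s: 17.3
tool_pos: [0.5181, -0.1337, 0.0569]
tool_rot: [0.001, 0.746, 0.666, 0.001]
force: [0.8, 1.1, 0.4]
grip_width: 0.003
```

apply_moves(
  commands=[
    [0,0,0,0,0,0.01,0],
    [0,0,0,0,0,0.03,0],
    [0,0,0,0,0,0.07,0],
    [0,0,0,0,0,0.11,0],
    [0,0,0,0,0,0.15,0],
  ],
)

```text
time_s: 17.8
tool_pos: [0.5159, -0.1334, 0.2069]
tool_rot: [-0.0, 0.746, 0.666, -0.0]
force: [0.7, -0.3, 0.6]
grip_width: -0.006
```

apply_moves(
  commands=[
    [0,0,0,-0.03,-0.03,0.01,0],
    [0,0,0,-0.06,-0.06,0.01,0],
    [0,0,0,-0.09,-0.09,0.01,0],
    [0,0,0,-0.12,-0.12,0.01,0],
    [0,0,0,-0.12,-0.12,0.01,0],
  ],
)

```text
time_s: 18.3
tool_pos: [0.3936, -0.2559, 0.2159]
tool_rot: [0.0, 0.747, 0.665, -0.001]
force: [0.4, 0.6, -0.7]
grip_width: 0.004
```

Run:
```python
from h import *
s=sense();print(s["time_s"],s["tool_pos"],s["force"])
org=np.array([.589,-.1412]); a=np.radians(-6.18); ex=np.array([np.cos(a),np.sin(a)]); ey=np.array([-ex[1],ex[0]])
ps=[]
for n in("scene","top"):
    p,d=snapshot(n);ps.append(p);C=cloud(n,d);d0=np.load(f"pics/{n}0.npz")["d"];C0=cloud(n,d0)
    for K in (C0,C):
        l=np.stack([(K[...,:2]-org)@ex,(K[...,:2]-org)@ey],-1); k=(abs(l[...,0]+.071)<.01)&(abs(l[...,1])<.03)&(K[...,2]<.12); print(n,"press z",np.median(K[k][:,2]))
        z=K[...,2]; k=(z>.08)&(z<.16)&(K[...,0]>.62)&(K[...,0]<.78)&(K[...,1]>.08)&(K[...,1]<.3); print("glue/jar",k.sum(),K[k].mean(0).round(4))
        k=(z>.03)&(z<.1)&(K[...,0]>.5)&(K[...,0]<.7)&(K[...,1]>-.6)&(K[...,1]<-.3); print("mallet",k.sum(),K[k].mean(0).round(4))
cv2.imwrite("pics/end.png",np.hstack([cv2.resize(x[110:350,:][:,:,::-1],(400,300)) if 0 else cv2.resize(x[:,:,::-1],(400,300)) for x in ps]))
```

```text
18.3 [ 0.39358962 -0.25590446  0.21586333] [ 0.38044612  0.5904915  -0.66653968]
scene press z 0.08669622800941357
glue/jar 1173 [0.7184 0.1777 0.1042]
mallet 2104 [ 0.6581 -0.4446  0.05  ]
scene press z 0.08710073956895814
glue/jar 1171 [0.7184 0.1778 0.1043]
mallet 2095 [ 0.6587 -0.4448  0.0501]
top press z 0.08580528733687476
glue/jar 1364 [0.7052 0.1973 0.1031]
mallet 1695 [ 0.6394 -0.4402  0.0504]
top press z 0.0861086915321887
glue/jar 1367 [0.7052 0.1976 0.103 ]
mallet 1708 [ 0.6395 -0.4401  0.0503]
```

View pics/end.png

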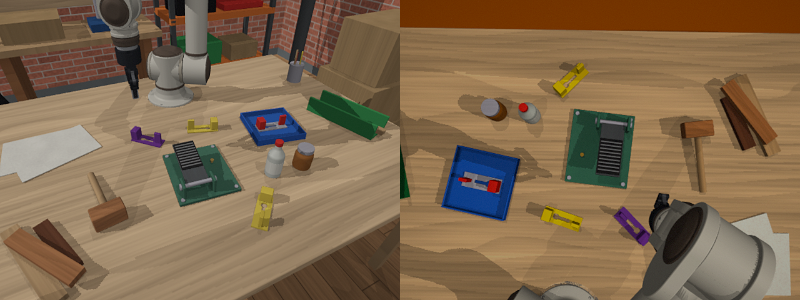

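The lock is in the tray, the pedal is back up (press point z 0.086), the bystanders have not moved, and the arm is clear. Handing in.

```bash
python3 -c "
from station import *
print(sign_off())"
```

```text
the job is handed in; nothing more can be done
None
```

The job is done and handed in at about 18.4 s, but `sign_off()` gives no verdict.

- **Lock:** I gripped its red tab, slid it 45 mm along its own +y until the stud sat in the wide hole, and lifted it straight off. It now lies flat, tab up, near the middle of the blue tray.
- **Pedal:** I pressed it until the force rose sharply from 10 N to about 33 N, the highest reading. It then held steady at about 27 N for 1.6 s, and I let it come back up under control.
- **Last checks:** the press point is back at 86–87 mm, as at the start. The glue bottle, jar and mallet are unmoved within measuring noise (under 1 mm). The lock is in the tray and the arm touches nothing.
- **Disagreements:**
  - The finger tips touched the pad with the reported TCP about 30 mm lower than the pad's height. I relied on the cameras and the force reading instead, so the tab was gripped nearer its top than planned, and it held.
  - The two cameras differed by about 5 mm in x; I used the mean.
- **Picture budget:** I viewed 12 pictures, two over the 10. One was to find the missing pedal contact, the other to check the final scene.

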